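# Make up the oval-frame kit and the stand kit

### The job

Make up two kits from the stock on the bench. Frame kit, on the board with the oval frame: keep the freshly oiled faces apart by laying the two laths flat across the frame on that board, one towards each end, and then lay the second oval frame, from the grey bench top, on the laths, squarely above the first. Stand kit, on the other board: lay the pale hardwood block flat inside the rectangular fence and stand the turned post upright in the round collar; the red mahogany block belongs to neither kit, so leave it where it lies.

Things in the scene. Friction and masses are not known exactly. Their poses are not given: they have to be found in the camera images.
- frame_board: Kit board, fixed: plywood 140 (its x) x 260 (its y) x 12 mm with a hand slot near each end and a raised oval bead 5 mm high in the middle (inside 108 x 162 mm, long way along the board), in which the first oval frame lies. Origin: middle of the underside; z up, y along the board.
- stand_board: Kit board, fixed: the same plywood 140 (x) x 260 (y) x 12 mm; on it a rectangular fence centred at y = -45 mm, inside 76 (x) x 86 (y) mm, 8 mm high above the board, and a round collar centred at y = +52 mm, inner diameter 56, outer 72, 18 mm high above the board. Parts rest on the board itself. Origin: middle of the underside; z up, y along the board.
- lower_frame: Oval mahogany frame (smooth oval ring) 96 (x) x 150 (y) x 16 mm, rim 23 mm wide, opening 50 x 104 mm; lies loose on the frame board inside the bead, long axis along the board. Origin: middle of the underside; z up. The laths go across it (along its x), about 42 mm either side of its middle along y (18 to 68 mm).
- upper_frame: A second oval mahogany frame of the same shape and size (96 x 150 x 16 mm, 0.14 kg), lying by itself on the grey bench top (not the one on the raised wooden side board, far left). Origin: middle of the underside; x across, y along the oval, z up. Can be grasped across the rim, whose middle is 36.5 mm from the origin along x.
- lath_a: Short pale pine lath 30 (x) x 160 (y) x 8 mm lying flat on the table; used as a spacer stick. Origin: middle of the underside; z up. The two laths are alike.
- lath_b: The other short pine lath, 30 (x) x 160 (y) x 8 mm, flat on the table. Origin: middle of the underside; z up.
- post: Turned pale wooden post, a plain cylinder 42 mm in diameter and 125 mm tall, standing on end on the table. Origin: middle of its lower end; z up along the post.
- base_block: Pale hardwood block 60 (x) x 70 (y) x 28 mm lying flat on the table. Origin: middle of the underside; z up.
- red_block: Red-brown mahogany block 45 (x) x 90 (y) x 22 mm lying flat on the table among the stock. Origin: middle of the underside. In neither kit; stays where it is.
There are look-alikes about, which are no part of the job. What is shaped like the upper_frame but orange is not meant.

How it is judged:
At the end, for the whole second after the job is handed in: First frame inside the bead; laths flat across it, 18-68 mm either side of its middle (25 mm, 0.3 rad); second frame level on them, centred over the first (15 mm, 0.2 rad); block flat inside the fence, post upright on the board inside the collar; all at rest (x of lower_frame in the frame of frame_board between -0.01 and 0.01 m and y of lower_frame in the frame of frame_board between -0.01 and 0.01 m and z of lower_frame in the frame of frame_board between 0.008 and 0.016 m and ((y of lath_a in the frame of lower_frame between 0.018 and 0.068 m and x of lath_a in the frame of lower_frame between -0.025 and 0.025 m and z of lath_a in the frame of lower_frame between 0.012 and 0.02 m and angle between the y axis of each of lath_a, lath_b and the x axis of lower_frame, either way round below 0.3 rad and y of lath_b in the frame of lower_frame between -0.068 and -0.018 m and x of lath_b in the frame of lower_frame between -0.025 and 0.025 m and z of lath_b in the frame of lower_frame between 0.012 and 0.02 m) or (y of lath_a in the frame of lower_frame between -0.068 and -0.018 m and x of lath_a in the frame of lower_frame between -0.025 and 0.025 m and z of lath_a in the frame of lower_frame between 0.012 and 0.02 m and angle between the y axis of each of lath_a, lath_b and the x axis of lower_frame, either way round below 0.3 rad and y of lath_b in the frame of lower_frame between 0.018 and 0.068 m and x of lath_b in the frame of lower_frame between -0.025 and 0.025 m and z of lath_b in the frame of lower_frame between 0.012 and 0.02 m)) and horizontal distance between upper_frame and lower_frame below 0.015 m and angle between the y axis of upper_frame and the y axis of lower_frame, either way round below 0.2 rad and angle between each of upper_frame, post, base_block's own z axis and vertical below 0.06 rad and z of upper_frame in the frame of lower_frame between 0.02 and 0.028 m and x of post in the frame of stand_board between -0.011 and 0.011 m and y of post in the frame of stand_board between 0.041 and 0.063 m and z of post in the frame of stand_board between 0.008 and 0.016 m and x of base_block in the frame of stand_board between -0.012 and 0.012 m and y of base_block in the frame of stand_board between -0.057 and -0.033 m and z of base_block in the frame of stand_board between 0.008 and 0.016 m and linear speed of each of upper_frame, lath_a, lath_b, post, base_block, lower_frame below 0.02 m/s); the robot touches nothing.
It fails at once if the red mahogany block was shifted by more than 25 mm (distance of red_block from where it was at the start of the episode above 0.025 m).
It also fails if it takes over 136 s, if anything falls off the work surface, if the arm or the gripper's body presses on something with over 40 N, if the wrist force passes 120 N, or if a joint passes its speed limit or range.

### The arm

A 6-joint arm with a two-finger parallel gripper is mounted at the origin on a cart in front of the work surface, level with it; the furniture and walls round the work are solid. World frame = base frame: x ahead of the robot, y to its left, z up, the work surface at z = 0. Lengths are in m, angles in rad, forces in N, time in s.
With the tool pointing down it reaches from about 0.275 to 1 m from the base axis. Payload 8.4 kg.
Tool frame: the origin (TCP) lies on the centre line of the jaws, within the pads' length; the fingertips stand 17 mm ahead of it and the grasp point (between the pads) lies 2 mm behind it (bot.tcp_to_tips is the z of the fingertips in the tool frame, in m); z points along the fingers, y is the line along which they close (so a half turn about z gives the same grasp; the last joint's range is limited). The gripper opens to 85 mm and grips with 20 to 120 N. Pads are 22 mm wide; open, the fingers measure 114 mm over their backs; the gripper's body (76 mm by 85 mm) begins 54 mm behind the grasp point. The pads swing forward as they close: fully open they stand 13 mm farther back than shut.
Start: joints at [1.129, 0.353, 1.633, -0, 1.155, -0.002], TCP at [0.266, 0.566, 0.248] pointing down, gripper open.
Joint ranges: [-2.63, 2.63], [-0.92, 2.1], [0.06, 2.66], [-1.3, 4.44], [0, 2.69], [-3.02, 3.02]. Speed limits (rad/s): [2.22, 2.22, 2.79, 3.14, 3.14, 3.14].

### API

Orientations are given as a unit quaternion [x, y, z, w].
In Python, from workcell import bot, hand, kinematics, get_obs, vision, hand_in gives the robot as it stands. The module is installed in compiled form; this text tells all that it offers. Calls block until the motion is done:
- bot.reach(position, orientation): joint-space move of the TCP to a pose.
- bot.servo_line(position, ori=None, velocity=0.15): straight line of the TCP; ori=None keeps the orientation; velocity is the mean speed in m/s.
- bot.goto_joints(angles): joint-space move.
- hand.move_gripper(opening, strength=None): finger opening in m; strength is the grip in N (None keeps the last); returns when the fingers have stopped.
- bot.dwell(seconds).
- kinematics.solve_ik(position, orientation): joint angles nearest the present ones, or None.
- get_obs(): the state.
- vision.read_camera(name): name is "side" or "top"; returns a dict with "frame" (384x512x3 uint8, red, green, blue), "intrinsics" (3x3 intrinsics, pixels), "view" (4x4, takes a point from world to camera coordinates). Camera axes: x right, y down, z forward; pixel columns grow to the right and rows downward; lengths in m; the calibration is good to about 2 mm. A picture is of the moment at which its call begins. There is no depth.
A pose or a line that the arm cannot do raises bot.IKError and nothing moves.
- hand_in(): hands the job in; it is judged then, once.
The state is a dict: "time_s": time; "joint_pos": joint angles; "joint_vel": joint speeds; "joint_efforts": joint torques, N m; "position": TCP position; "orientation": TCP orientation; "wrist_force": force on the tool from outside, world axes, zero at the start; "ft_torque": the same for the moment, N m; "gripper_width": finger opening in m; "grip_force": force on a finger pad.
Only numpy, scipy, OpenCV 4.12 (cv2) and the standard library are available. Lean on these libraries where they do the work, as an engineer would, in place of code of your own. Each camera call takes 0.05 s, during which the arm holds its last target. There are 200 camera calls.

## Working session

There is one attempt and no reset: what is moved stays moved. The work goes in short steps, each a Python script; the robot and the scene stay as the last script left them, time stands still between calls to the robot, and variables do not carry over. Pictures are saved under pics/ and viewed, at most 14 in all, crops included, and the job is handed in when it is done.

```bash
mkdir -p pics; python3 - <<'E'
from workcell import bot,hand,get_obs,vision
import cv2,numpy as np,pickle
d={}
for n in("top","side"):
    r=vision.read_camera(n);d[n]=r;cv2.imwrite(f"pics/{n}0.png",cv2.resize(r["frame"][:,:,::-1],(800,600),interpolation=cv2.INTER_CUBIC))
    print(n,r["intrinsics"].tolist(),np.round(r["view"],4).tolist())
pickle.dump(d,open("d0.pkl","wb"));o=get_obs();print(o["time_s"],o["orientation"],o["gripper_width"],bot.tcp_to_tips)
E
```

```text
top [[398.3338921723225, 0.0, 257.3862482946852], [0.0, 398.3338921723225, 183.3793995976493], [0.0, 0.0, 1.0]] [[-0.0073, -1.0, 0.0027, 0.0325], [-0.9746, 0.0065, -0.2238, 0.5933], [0.2238, -0.0043, -0.9746, 1.2636], [0.0, 0.0, 0.0, 1.0]]
side [[457.7745853556816, 0.0, 256.39468586074497], [0.0, 457.7745853556816, 191.10673485628334], [0.0, 0.0, 1.0]] [[0.9402, -0.3405, -0.0095, -0.5462], [-0.1793, -0.471, -0.8637, 0.1652], [0.2896, 0.8138, -0.5039, 1.1119], [0.0, 0.0, 0.0, 1.0]]
0.1 [ 2.18112269e-01  9.75923480e-01 -6.13395345e-04 -1.49783098e-04] 0.08534276355674886 0.017
```

View pics/top0.png

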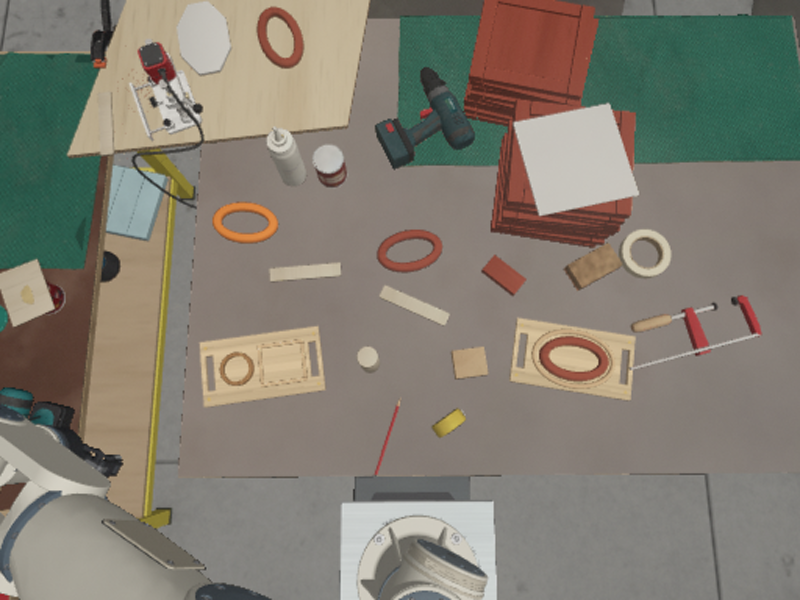

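View pics/side0.png

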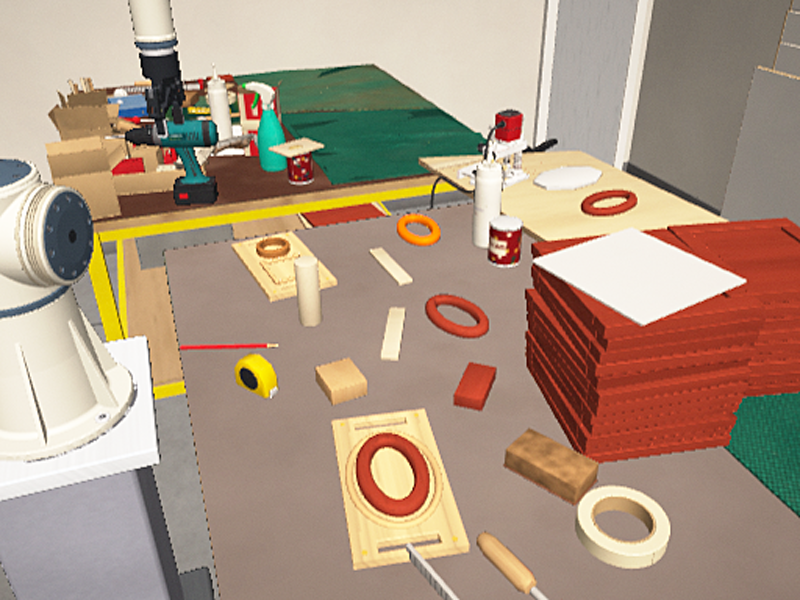

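Candidates in the top view (800x600 px):
- **Upper frame:** the red-brown oval at (409,250) on the grey top is the one I want. The others are orange (245,222), on the raised side board (280,37) and already on its board (574,358).
- **Laths:** (305,272) and (414,305). A strip at (107,123) on the side board is excluded.
- **Base block:** the pale block at (470,362). The mottled brown block (597,265) and the red block (503,275) are excluded.
- **Post:** (368,358). **Stand board:** (263,366). **Frame board:** (574,358).

In the side view the same things are at: frame (457,316), laths (390,266) and (393,333), block (342,381), post (308,292).

```bash
cat > h.py <<'E'
import numpy as np,cv2
def ray(r,uv):
    V=r["view"];R=V[:3,:3];c=-R.T@V[:3,3]
    uv=np.atleast_2d(np.asarray(uv,float));d=np.c_[uv,np.ones(len(uv))]@np.linalg.inv(r["intrinsics"]).T@R
    return c,d
def onplane(r,uv,z):
    c,d=ray(r,uv);return c+d*((z-c[2])/d[:,2])[:,None]
def proj(r,p):
    p=np.atleast_2d(p)@r["view"][:3,:3].T+r["view"][:3,3];q=p@r["intrinsics"].T;return q[:,:2]/q[:,2:]
def tri(r1,u1,r2,u2):
    c1,d1=ray(r1,u1);c2,d2=ray(r2,u2);d1=d1[0]/np.linalg.norm(d1);d2=d2[0]/np.linalg.norm(d2)
    s=np.linalg.lstsq(np.c_[d1,-d2],c2-c1,rcond=None)[0];a=c1+s[0]*d1;b=c2+s[1]*d2
    return (a+b)/2,np.linalg.norm(a-b)
def mask(r,bench):
    L=cv2.cvtColor(r["frame"],cv2.COLOR_RGB2LAB).astype(float)
    return (np.linalg.norm(L[:,:,1:]-bench[1:],axis=2)>7).astype(np.uint8)
def seg(r,seed,bench):
    n,l,s,c=cv2.connectedComponentsWithStats(mask(r,bench),connectivity=4)
    x,y=seed;w=l[y-3:y+4,x-3:x+4];k=np.bincount(w[w>0]).argmax()
    m=(l==k).astype(np.uint8);ct=max(cv2.findContours(m,cv2.RETR_EXTERNAL,cv2.CHAIN_APPROX_NONE)[0],key=cv2.contourArea)
    return m,ct
E
python3 - <<'E'
import pickle;from h import *
d=pickle.load(open("d0.pkl","rb"))
S={"top":dict(uf=(384,250),la=(305,272),lb=(414,305),blk=(470,362),post=(368,358),red=(503,275),sb=(210,345),fb=(522,335)),
"side":dict(uf=(432,310),la=(390,266),lb=(393,333),blk=(342,381),post=(308,292),red=(475,385),sb=(255,250),fb=(348,430))}
for n in S:
    r=d[n];L=cv2.cvtColor(r["frame"],cv2.COLOR_RGB2LAB);b=np.median(L[190:230,100:150] if n=="top" else L[215:250,160:200],axis=(0,1)).astype(float)
    im=r["frame"][:,:,::-1].copy();im=cv2.resize(im,None,fx=3,fy=3,interpolation=cv2.INTER_CUBIC);print(n,b)
    for k,(x,y) in S[n].items():
        m,c=seg(r,(int(x*.64),int(y*.64)),b);rc=cv2.minAreaRect(c)
        print(k,m.sum(),cv2.contourArea(c),np.round(rc[0],1),np.round(rc[1],1),round(rc[2],1))
        cv2.drawContours(im,[c*3+1],-1,(255,0,255),1)
    im=im[540:1300,360:1260] if n=="top" else im[400:1152,400:1200]
    cv2.imwrite(f"pics/{n}1.png",cv2.resize(im,None,fx=.88,fy=.78) if 0 else cv2.resize(im,(min(800,im.shape[1]),int(im.shape[0]*min(800,im.shape[1])/im.shape[1]))) [:600] if n=="top" else im[:600])
E
```

```text
top [136. 130. 134.]
uf 547 839.0 [261.5 160. ] [26. 41.] 90.0
la 10 4.5 [192.  174.5] [2.1 3.5] 45.0
lb 1 0.0 [261. 194.] [0. 0.] 0.0
blk 390 352.5 [300.3 231.7] [18.2 21.4] 81.9
post 1 0.0 [232. 232.] [0. 0.] 0.0
red 368 337.0 [322.1 175.6] [26.4 14. ] 36.9
sb 3065 3135.0 [166.7 234.1] [41.8 79.5] 82.0
fb 3011 3074.0 [366.7 229.5] [79.6 41.2] 9.0
side [155. 134. 138.]
uf 673 809.5 [292.3 201.9] [42.5 24.6] 26.6
la 250 219.0 [249.3 170.2] [33.2  8.5] 45.0
lb 374 330.5 [251.4 213.6] [11.4 35.1] 10.9
blk 705 659.5 [218.1 243.4] [26.9 30.7] 73.3
post 92529 93954.5 [250.2 191.1] [366.4 527.5] 85.7
red 614 568.0 [303.3 246.6] [20.8 32.9] 21.8
sb 92529 93954.5 [250.2 191.1] [366.4 527.5] 85.7
fb 6512 6307.0 [256.1 311.4] [98.7 75.9] 81.5
```

View pics/top1.png

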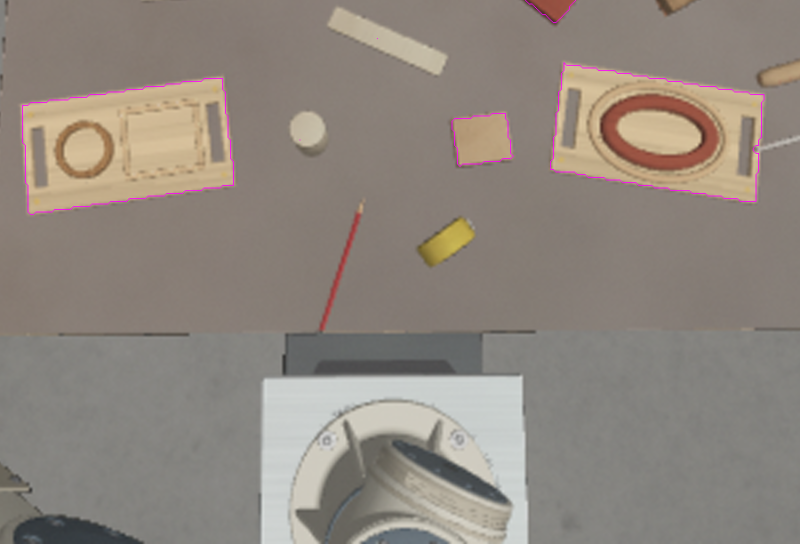

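View pics/side1.png

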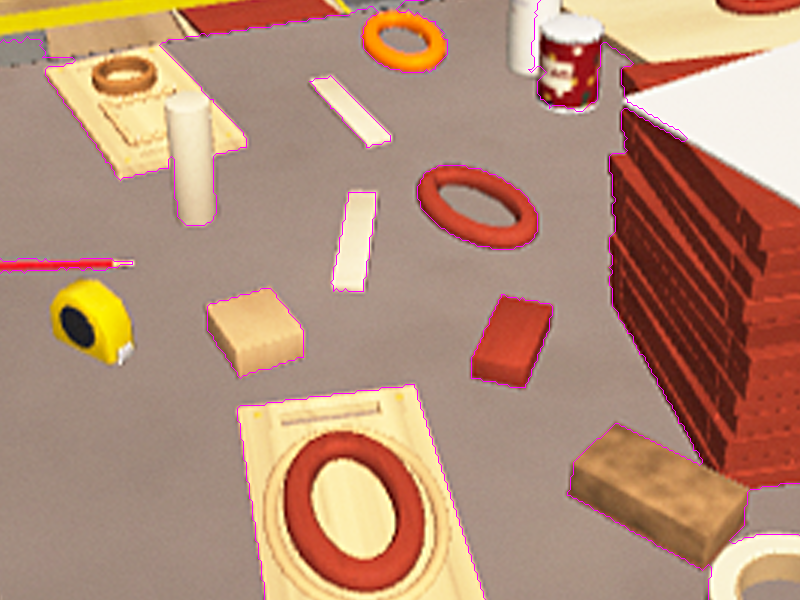

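The crops confirm the choices. In the 3x crop of the side view, the mahogany oval on the grey top is at (478,206), the laths are pale strips at (350,110) and (355,240), the block is at (255,330) and the post at (190,160). Next I'll measure poses and heights.

```bash
cat > meas.py <<'E'
from h import *
# ROIs x0,y0,x1,y1 native px
T=dict(uf=(234,140,290,178),la=(168,163,222,186),lb=(238,178,292,212),blk=(284,216,318,246),post=(222,214,248,244),red=(302,158,342,194),sb=(120,200,216,266),fb=(320,198,412,262))
Sd=dict(uf=(266,182,318,222),la=(232,154,268,188),lb=(240,192,264,222),blk=(198,225,240,262),post=(185,158,209,213),fb=(205,255,305,368))
def lm(r,roi,thr=22,big=True):
    L=cv2.cvtColor(r["frame"],cv2.COLOR_RGB2LAB).astype(float);x0,y0,x1,y1=roi;W=L[y0:y1,x0:x1]
    bg=np.median(np.r_[W[0],W[-1],W[:,0],W[:,-1]],axis=0);D=np.linalg.norm((W-bg)*[1,1.5,1.5],axis=2)
    m=np.zeros(L.shape[:2],np.uint8);m[y0:y1,x0:x1]=D>thr
    n,l,s,c=cv2.connectedComponentsWithStats(m);m=(l==1+s[1:,4].argmax()).astype(np.uint8);return m,L
def cen(m): ys,xs=np.nonzero(m);return np.array([xs.mean(),ys.mean()])
def outer(m): return max(cv2.findContours(m,cv2.RETR_EXTERNAL,cv2.CHAIN_APPROX_NONE)[0],key=cv2.contourArea)[:,0]
def rect(r,m,z):
    """metric min rect of mask on plane z: centre, yaw of long side, (long,short)"""
    p=onplane(r,outer(m),z)[:,:2].astype(np.float32)*1000
    (c,s,a)=cv2.minAreaRect(p);a=np.deg2rad(a)
    if s[1]>s[0]: a+=np.pi/2
    return np.array(c)/1000,(a+np.pi/2)%np.pi-np.pi/2,sorted(s)[::-1]
def red(r,roi):
    x0,y0,x1,y1=roi;L=cv2.cvtColor(r["frame"],cv2.COLOR_RGB2LAB).astype(int);m=np.zeros(L.shape[:2],np.uint8)
    m[y0:y1,x0:x1]=L[y0:y1,x0:x1,1]>148;return m
def ell(r,m,z):
    p=onplane(r,outer(m),z)[:,:2].astype(np.float32)*1000;(c,s,a)=cv2.fitEllipse(p);a=np.deg2rad(a)+(np.pi/2 if s[1]>s[0] else 0)
    return np.array(c)/1000,(a+np.pi/2)%np.pi-np.pi/2,sorted(s)[::-1]
E
python3 - <<'E'
import pickle;from meas import *
d=pickle.load(open("d0.pkl","rb"));t,s=d["top"],d["side"]
f=lambda x:np.round(x,4).tolist()
for k,z in (("la",.008),("lb",.008),("blk",.028),("red",.022),("sb",.012),("fb",.012)):
    m,_=lm(t,T[k]);c,a,sz=rect(t,m,z);print(k,f(c),"yaw",round(a,3),f(sz),end=" ")
    if k in("la","lb"):
        m2,_=lm(s,Sd[k]);print("tri",[f(x) for x in tri(t,cen(m),s,cen(m2))],"side rect",[f(x) for x in rect(s,m2,.008)[:2]],end="")
    if k=="blk":
        m2,L=lm(s,Sd[k]);v=L[:,:,0][m2>0].astype(np.uint8);th,_=cv2.threshold(v,0,255,cv2.THRESH_OTSU);mt=((m2>0)&(L[:,:,0]>th)).astype(np.uint8)
        print("tri",[f(x) for x in tri(t,cen(m),s,cen(mt))],mt.sum(),m2.sum(),end="")
    print()
for k,z in(("uf",.008),("fb",.02)):
    m,m2=red(t,T[k]),red(s,Sd[k])
    e=[cv2.fitEllipse(outer(x).astype(np.float32))[0] for x in(m,m2)]
    print("frame",k,[f(x) for x in ell(t,m,z)],[f(x) for x in ell(s,m2,z)],"tri",[f(x) for x in tri(t,e[0],s,e[1])])
# post: vertical: top-view mask, side-view top edge
m,L=lm(t,T["post"]);m2,_=lm(s,Sd["post"],30)
print("post top mask",m.sum(),cen(m),cv2.boundingRect(m),L[225:240:3,234:240:2,0].tolist(),"side",m2.sum(),cv2.boundingRect(m2))
for n,r,R in(("top",t,(110,190,420,270)),):
    x0,y0,x1,y1=R
    cv2.imwrite("pics/boards.png",cv2.resize(r["frame"][200:266,118:252,::-1],None,fx=5.9,fy=5.9,interpolation=cv2.INTER_CUBIC))
cv2.imwrite("pics/post.png",cv2.resize(s["frame"][145:225,150:260,::-1],None,fx=7,fy=7,interpolation=cv2.INTER_CUBIC))
E
```

```text
la [0.6438, 0.2477] yaw -1.477 [158.6438, 32.169] tri [[0.6461, 0.2477, 0.0029], 0.0016] side rect [[0.6422, 0.2412], -1.5084]
lb [0.566, 0.0023] yaw 1.145 [159.0142, 29.8561] tri [[0.5666, 0.0015, 0.014], 0.0043] side rect [[0.5748, 0.0161], 1.1436]
blk [0.4347, -0.1137] yaw -1.438 [73.4873, 62.2224] tri [[0.4388, -0.1157, 0.0134], 0.0044] 623 708
red [0.6301, -0.1963] yaw 0.877 [91.1476, 52.3199] 
sb [0.4336, 0.3347] yaw -1.437 [261.7047, 141.4635] 
fb [0.4435, -0.351] yaw 1.403 [281.8061, 141.4027] 
frame uf [[0.6931, 0.011], -1.3871, [143.1854, 89.8871]] [[0.6932, 0.0105], -1.4815, [156.2449, 100.1315]] tri [[0.6941, 0.0109, 0.0052], 0.0012]
frame fb [[0.4441, -0.3416], 1.4334, [141.2974, 88.6315]] [[0.4443, -0.3428], 1.4063, [156.3102, 94.3397]] tri [[0.4445, -0.3431, 0.0149], 0.0004]
post top mask 154 [234.93506494 228.75324675] (229, 222, 13, 17) [[191.0, 193.0, 194.0], [192.0, 194.0, 196.0], [193.0, 195.0, 197.0], [188.0, 183.0, 136.0], [107.0, 109.0, 111.0]] side 830 (185, 158, 24, 51)
```

View pics/boards.png

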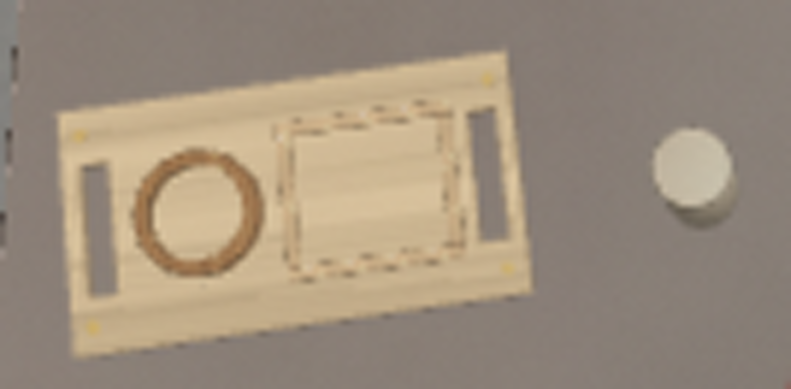

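View pics/post.png

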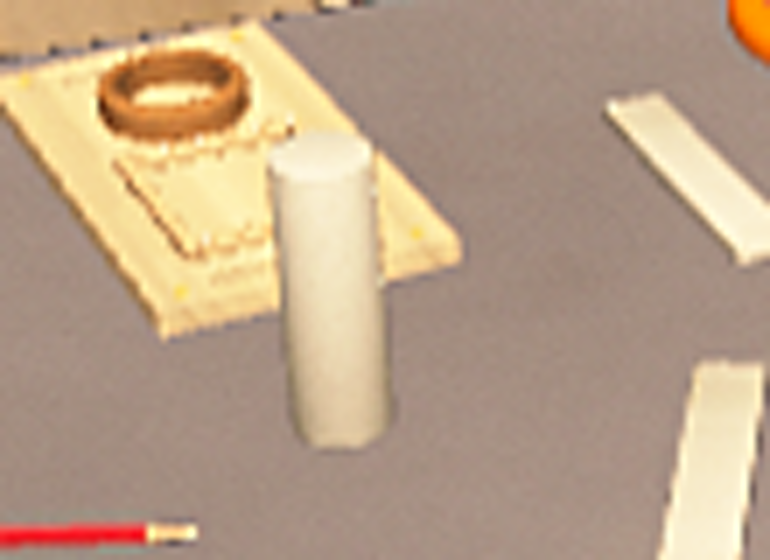

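In the board crop the collar centre is at (199,213), the fence centre at about (370,190) and the post's top disc at (692,168). In the side crop the post's top is at (321,158) and its foot at about (345,440). Two things need redoing: the lath_b window clipped its end, and the clamp inflated the frame board outline.

```bash
python3 - <<'E'
import pickle;from meas import *
d=pickle.load(open("d0.pkl","rb"));t,s=d["top"],d["side"];f=lambda x:np.round(x,4).tolist()
Sd["lb"]=(238,186,268,240)
m,_=lm(t,T["lb"]);m2,_=lm(s,Sd["lb"]);print("lb tri",[f(x) for x in tri(t,cen(m),s,cen(m2))],"side",[f(x) for x in rect(s,m2,.008)])
nat=lambda p,k,o:np.array([(p[0]+.5)/k-.5+o[0],(p[1]+.5)/k-.5+o[1]])
pt,ps=nat((692,168),5.9,(118,200)),nat((321,158),7,(150,145));print("post top",[f(x) for x in tri(t,pt,s,ps)],f(onplane(t,pt,.125)))
print("post foot",f(onplane(s,nat((345,437),7,(150,145)),0)))
print("collar",f(onplane(t,nat((199,213),5.9,(118,200)),.03)),"fence",f(onplane(t,nat((370,190),5.9,(118,200)),.02)))
m,_=seg(t,(int(522*.64),int(335*.64)),np.array([136,130,134.]));m=cv2.morphologyEx(m,cv2.MORPH_OPEN,np.ones((5,5)));print("fb",[f(x) for x in rect(t,m,.012)])
m2,_=seg(s,(222,275),np.array([155,134,138.]));print("fb side",[f(x) for x in rect(s,m2,.012)])
# block corners in both views: hull corners of top face
m,_=lm(t,T["blk"]);c,a,sz=rect(t,m,.028);print("blk corner px top",f(cv2.approxPolyDP(outer(m),3,True)[:,0]))
m2,_=lm(s,Sd["blk"]);print("blk side hull",f(cv2.approxPolyDP(outer(m2),2.5,True)[:,0]))
# board yaw/centre -> predicted collar/fence
b=np.array([.4336,.3347]);y=np.array([np.cos(-1.437),np.sin(-1.437)])*-1;print("pred collar",f(b+.052*y),"fence",f(b-.045*y))
E
```

```text
lb tri [[0.5669, 0.0017, -0.0001], 0.0007] side [[0.5662, -0.0029], 1.1398, [173.5644, 32.5052]]
post top [[0.4392, 0.0997, 0.1219], 0.0015] [[0.4381, 0.0997, 0.125]]
post foot [[0.4376, 0.0877, 0.0]]
collar [[0.4255, 0.3831, 0.03]] fence [[0.4389, 0.2889, 0.02]]
fb [[0.4443, -0.3402], 1.4042, [260.6877, 141.0321]]
fb side [[0.4444, -0.3483], 1.4038, [276.6972, 141.5708]]
blk corner px top [[309, 222], [289, 225], [291, 242], [311, 239]]
blk side hull [[223, 229], [201, 235], [202, 244], [212, 259], [234, 252], [234, 243]]
pred collar [0.4267, 0.3862] fence [0.4396, 0.2901]
```

```bash
cat > act.py <<'E'
import numpy as np
from workcell import bot,hand,kinematics,get_obs,vision,hand_in
from scipy.spatial.transform import Rotation as Ro
def quat(p,yaw):
    """tool down, jaws closing along yaw; half turn with the smaller last joint"""
    best=None
    for a in(yaw,yaw+np.pi):
        y=np.array([np.cos(a),np.sin(a),0]);z=np.array([0,0,-1.]);q=Ro.from_matrix(np.c_[np.cross(y,z),y,z]).as_quat()
        j=kinematics.solve_ik(p,q)
        if j is not None and(best is None or abs(j[5])<best[0]):best=(abs(j[5]),q)
    return best[1]
def say(s):
    o=get_obs();print(s,"t%.1f"%o["time_s"],"p",np.round(o["position"],4),"w%.4f"%o["gripper_width"],"g%.1f"%o["grip_force"],"F",np.round(o["wrist_force"],1),flush=True)
def pick(xy,yaw,z,zh,width,strength=40,lift=.2):
    p=[*xy,zh];q=quat(p,yaw);bot.reach(p,q);hand.move_gripper(width)
    bot.servo_line([*xy,z+.02],velocity=.2);bot.servo_line([*xy,z],velocity=.05);say("down")
    hand.move_gripper(0,strength);say("grip");bot.servo_line([*xy,lift],velocity=.25);say("lifted")
def place(xy,yaw,z,width,travel=.2,up=.15,q=None):
    p=[*xy,travel];bot.reach(p,quat(p,yaw) if q is None else q);say("over")
    bot.servo_line([*xy,z+.03],velocity=.25);bot.servo_line([*xy,z],velocity=.05);say("set")
    hand.move_gripper(width);bot.servo_line([*xy,z+up],velocity=.25);say("released")
E
python3 - <<'E'
import pickle;from meas import *;from act import *
d=pickle.load(open("d0.pkl","rb"));t,s=d["top"],d["side"]
for a,b in(((309,222),(234,243)),((289,225),(223,229)),((291,242),(201,235))):print("blk corner",np.round(tri(t,a,s,b)[0],4))
for k in("uf","fb"):
  for r,R in((t,T),(s,Sd)):
    m=red(r,R[k]);cs,_=cv2.findContours(m,cv2.RETR_CCOMP,cv2.CHAIN_APPROX_NONE);cs=sorted(cs,key=cv2.contourArea)[-2:]
    for c in cs:
        p=onplane(r,c[:,0],.008 if k=="uf" else .02)[:,:2].astype(np.float32)*1000;M=cv2.moments(p)
        print(k,"cen",round(M["m10"]/M["m00"],1),round(M["m01"]/M["m00"],1),"yaw",round(.5*np.arctan2(2*M["mu11"],M["mu20"]-M["mu02"]),3),M["m00"])
pick((.436,-.115),-1.438+np.pi/2,.026,.12,.085)
E
```

```text
blk corner [ 0.4693 -0.1452  0.0262]
blk corner [ 0.4604 -0.0776  0.0255]
blk corner [ 0.4026 -0.0827  0.0251]
uf cen 693.3 10.6 yaw -1.344 5605.726389210322
uf cen 693.0 11.0 yaw -1.387 10080.840892589444
uf cen 693.1 10.6 yaw -1.267 3703.1077200585496
uf cen 693.3 10.5 yaw -1.483 12254.932745889975
fb cen 444.5 -342.2 yaw 1.441 5841.463236341253
fb cen 444.1 -341.7 yaw 1.432 9814.898476037662
fb cen 444.1 -342.8 yaw 1.479 4419.055258220527
fb cen 444.3 -342.8 yaw 1.407 11577.874850085005
down t3.9 p [ 0.4359 -0.115   0.0259] w0.0853 g0.0 F [ 0.8  0.3 -0.2]
grip t4.3 p [ 0.4361 -0.115   0.0264] w0.0588 g43.0 F [0.3 0.8 5.2]
lifted t5.1 p [ 0.4352 -0.1148  0.199 ] w0.0590 g43.1 F [ 0.1  0.2 -0.3]
```

The block is held at 59 mm wide. Corner triangulation puts its top at about 26 mm, which fits the stated 28. Next I'll place it, then move the post.

```bash
python3 - <<'E'
from act import *
place((.439,.2895),-1.437+np.pi/2,.0395,.08)
pick((.4385,.0995),0.134,.095,.20,.07,lift=.25)
E
```

```text
over t6.6 p [0.4392 0.2886 0.1997] w0.0588 g43.1 F [ 0.6 -0.2 -0.1]
set t8.1 p [0.4389 0.2895 0.0393] w0.0593 g43.1 F [-0.2  0.3 -1.3]
released t9.2 p [0.4384 0.2891 0.1886] w0.0802 g0.0 F [-0.2  0.4  0.3]
down t11.3 p [0.4384 0.0994 0.0948] w0.0699 g0.0 F [0.5 1.  0.3]
grip t11.7 p [0.4386 0.0995 0.0953] w0.0415 g40.0 F [-2.   0.1  5.1]
lifted t12.5 p [0.4377 0.0993 0.2488] w0.0412 g40.7 F [ 0.6 -0.1 -2.4]
```

```bash
python3 - <<'E'
from act import *
import cv2
place((.426,.385),0.134,.1085,.07,travel=.26,up=.12)
pick((.566,.002),1.145+np.pi/2,.018,.12,.05)
for n in("top","side"):
    f=vision.read_camera(n)["frame"][:,:,::-1]
    cv2.imwrite(f"pics/{n}2.png",cv2.resize(f[190:270,110:260] if n=="top" else f[130:370,100:420],None,fx=5 if n=="top" else 2.5,fy=5 if n=="top" else 2.5,interpolation=cv2.INTER_CUBIC))
E
```

```text
over t13.6 p [0.426  0.3838 0.2593] w0.0414 g40.7 F [ 0.1 -0.9 -1.9]
set t14.9 p [0.426  0.3851 0.1084] w0.0408 g40.6 F [-0.3 -0.1 -2.5]
released t16.0 p [0.4258 0.3848 0.2285] w0.0698 g0.0 F [-1.1 -0.   0.5]
down t19.0 p [0.5659 0.002  0.0178] w0.0498 g0.0 F [ 0.9 -0.5  0.4]
grip t19.3 p [0.5663 0.002  0.0184] w0.0285 g39.9 F [-1.1 -1.4  3.5]
lifted t20.2 p [0.5651 0.002  0.1987] w0.0290 g39.5 F [-0.3  0.4 -0.9]
```

View pics/top2.png

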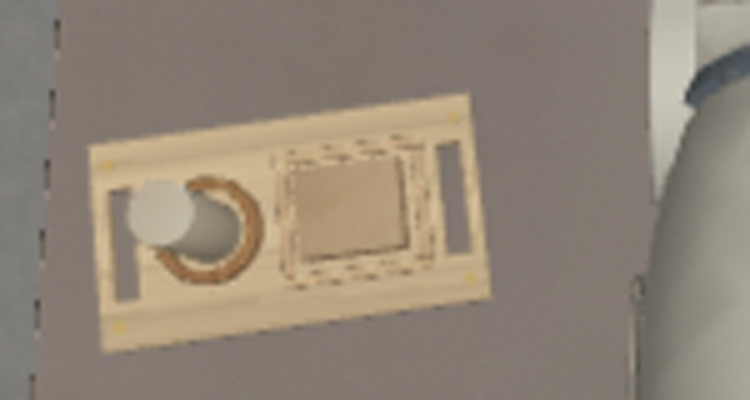

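View pics/side2.png

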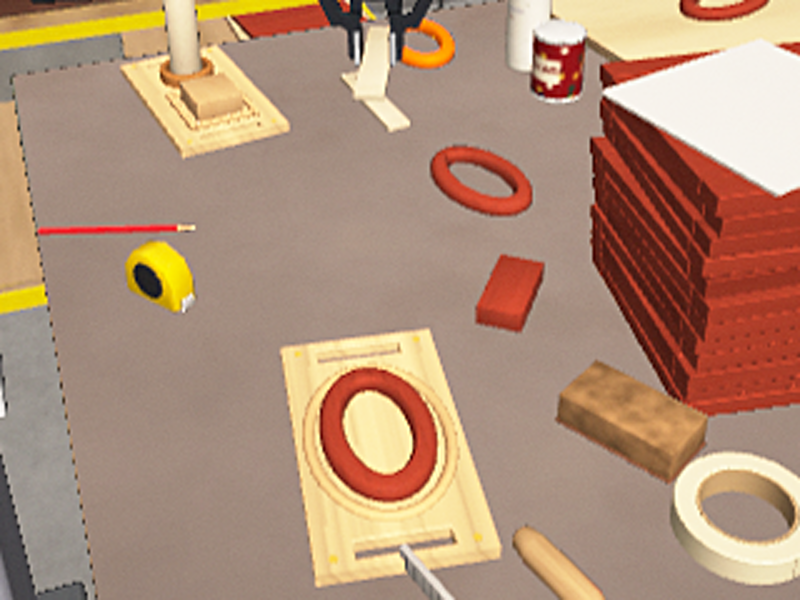

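The block lies in the fence (block top at crop (352,207)) and the post stands in the collar (top at (163,213), ring at (210,230)). Lath_b is held flat. Laths next.

```bash
python3 - <<'E'
from act import *;from meas import *
c=np.array([.4443,-.3423]);y=np.array([np.cos(1.43),np.sin(1.43)])
place(c+.042*y,1.43,.0475,.045,up=.12)
pick((.6445,.2477),-1.477+np.pi/2,.018,.12,.05)
t=vision.read_camera("top")
m,_=lm(t,(294,205,425,262)) if 0 else (None,None)
b=np.array([.4336,.3347]);Y=-np.array([np.cos(-1.437),np.sin(-1.437)]);X=np.array([Y[1],-Y[0]])
place(c-.042*y,1.43,.0475,.045,up=.12)
for n in("top","side"):
    r=vision.read_camera(n);f=r["frame"][:,:,::-1];cv2.imwrite(f"pics/{n}3full.png",f)
    f=f[190:270,310:430] if n=="top" else f[240:384,180:330]
    cv2.imwrite(f"pics/{n}3.png",cv2.resize(f,None,fx=5 if n=="top" else 4,fy=5 if n=="top" else 4,interpolation=cv2.INTER_CUBIC))
E
```

```text
over t21.5 p [ 0.4506 -0.3001  0.1998] w0.0287 g39.5 F [ 0.3  0.1 -0.3]
set t22.9 p [ 0.4502 -0.3007  0.0474] w0.0285 g39.5 F [ 0.7 -0.1 -0.7]
released t23.8 p [ 0.45   -0.3006  0.1674] w0.0453 g0.0 F [-0.  -0.2 -0.2]
down t27.3 p [0.6444 0.2476 0.0178] w0.0500 g0.0 F [ 0.7  0.3 -0.4]
grip t27.6 p [0.6449 0.2479 0.0185] w0.0288 g39.7 F [0.1 0.1 2. ]
lifted t28.4 p [0.6435 0.2473 0.1984] w0.0285 g39.5 F [-0.6 -0.3 -0.5]
over t30.9 p [ 0.439  -0.3834  0.2   ] w0.0283 g39.4 F [-0.1  1.1  0.1]
set t32.3 p [ 0.4384 -0.3839  0.0473] w0.0286 g39.5 F [-0.6  0.4  0. ]
released t33.2 p [ 0.4382 -0.3837  0.1674] w0.0448 g0.0 F [-0.1  0.6 -0.5]
```

```bash
python3 - <<'E'
from act import *;from meas import *;import pickle
a=-1.38+np.pi/2;u=np.array([np.cos(a),np.sin(a)])
pick(np.array([.6932,.0108])-.0365*u,a,.019,.12,.05,strength=50)
R=Ro.from_quat(get_obs()["orientation"]).as_matrix();print("closing dir",R[:,1])
d={}
for n in("top","side"):
    r=d[n]=vision.read_camera(n);f=r["frame"][:,:,::-1]
    f=f[130:280,230:430] if n=="top" else f[130:384,150:380]
    k=4 if n=="top" else 2.36
    cv2.imwrite(f"pics/{n}4.png",cv2.resize(f,None,fx=k,fy=k,interpolation=cv2.INTER_CUBIC))
pickle.dump(d,open("d4.pkl","wb"))
E
```

```text
down t36.3 p [0.6572 0.0039 0.0188] w0.0497 g0.0 F [ 1.5  0.1 -0.1]
grip t36.7 p [0.6577 0.0039 0.0195] w0.0192 g49.6 F [-0.7  0.4  4.7]
lifted t37.5 p [0.6563 0.0039 0.1983] w0.0189 g48.8 F [-0.7  0.4 -1. ]
closing dir [ 0.98185247  0.18963007 -0.002484  ]
```

View pics/top4.png

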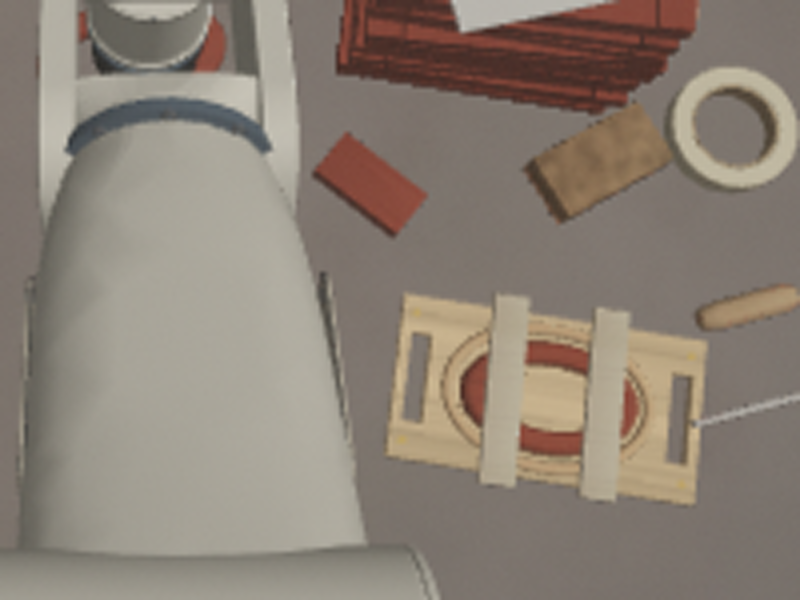

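View pics/side4.png

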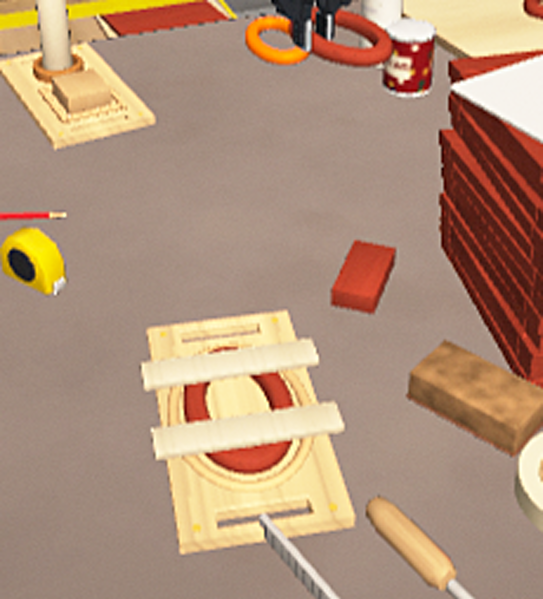

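Both laths lie across the first frame, at top crop (505,391) and (605,405) around a frame centre of about (552,397). The second frame is held level. Next I'll set it on the laths with the same jaw branch so the grasped side stays the same.

```bash
python3 - <<'E'
from act import *;from meas import *;import pickle
q0=get_obs()["orientation"];a1=1.43-np.pi/2;q=(Ro.from_euler("z",a1-.1908)*Ro.from_quat(q0)).as_quat()
u=np.array([np.cos(a1),np.sin(a1)]);xy=np.array([.4443,-.3425])-.0365*u
place(xy,None,.057,.045,up=.14,q=q)
bot.goto_joints([1.129,0.353,1.633,0,1.155,-0.002]);say("away")
d={}
for n in("top","side"):
    r=d[n]=vision.read_camera(n);f=r["frame"][:,:,::-1]
    f=f[195:270,318:418] if n=="top" else f[235:384,180:330]
    k=8 if n=="top" else 4
    cv2.imwrite(f"pics/{n}5.png",cv2.resize(f,None,fx=k,fy=k,interpolation=cv2.INTER_CUBIC))
pickle.dump(d,open("d5.pkl","wb"))
t,s=d["top"],d["side"];e=[]
for r,R in((t,T),(s,Sd)):
    m=red(r,R["fb"]);n,l,st,_=cv2.connectedComponentsWithStats(m);m=(l==1+st[1:,4].argmax()).astype(np.uint8)
    print("upper",[np.round(x,4) for x in ell(r,m,.044)]);e.append(cv2.fitEllipse(outer(m).astype(np.float32))[0])
print(tri(t,e[0],s,e[1]))
m,_=lm(t,T["red"]);print("red",rect(t,m,.022))
# stand kit: block top (darker than board) in top view, post
b=np.array([.4336,.3347]);Y=-np.array([np.cos(-1.437),np.sin(-1.437)]);X=np.array([Y[1],-Y[0]])
loc=lambda p:np.round([(p-b)@X,(p-b)@Y],4)
f=lambda k,o,p:np.array([(p[0]+.5)/k-.5+o[0],(p[1]+.5)/k-.5+o[1]])
print("blk",loc(onplane(t,f(5,(110,190),(350,207)),.04)[0,:2]),"post",loc(onplane(t,f(5,(110,190),(162,213)),.137)[0,:2]))
E
```

```text
over t39.2 p [ 0.409 -0.337  0.2  ] w0.0191 g48.8 F [ 0.2 -0.4 -1.9]
set t40.5 p [ 0.4082 -0.3374  0.0569] w0.0189 g48.8 F [ 0.   0.9 -1. ]
released t41.6 p [ 0.4076 -0.337   0.1961] w0.0452 g0.0 F [ 0.1  0.6 -1.1]
away t44.8 p [0.2667 0.5655 0.2484] w0.0447 g0.0 F [ 0.4  0.2 -0.3]
upper [array([ 0.445 , -0.3422]), np.float64(1.4365), array([141.4197,  90.243 ])]
upper [array([ 0.443 , -0.3511]), np.float64(1.3747), array([176.3328,  94.4436])]
(array([ 0.44576116, -0.34568535,  0.03168232]), np.float64(0.0005968927570076699))
red (array([ 0.62933759, -0.19588818]), np.float64(0.8569987140428283), [91.56594848632812, 52.96970748901367])
blk [-0.0006 -0.0476] post [-0.0009  0.0501]
```

View pics/top5.png

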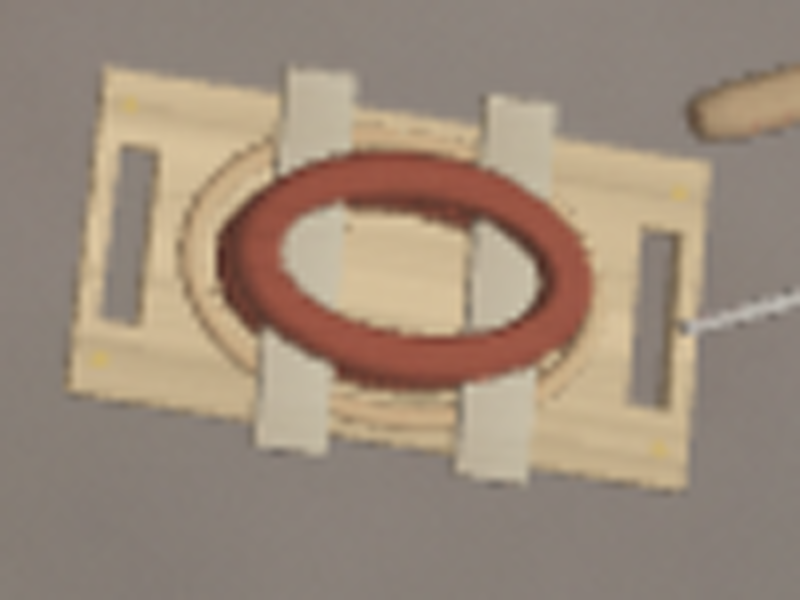

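View pics/side5.png

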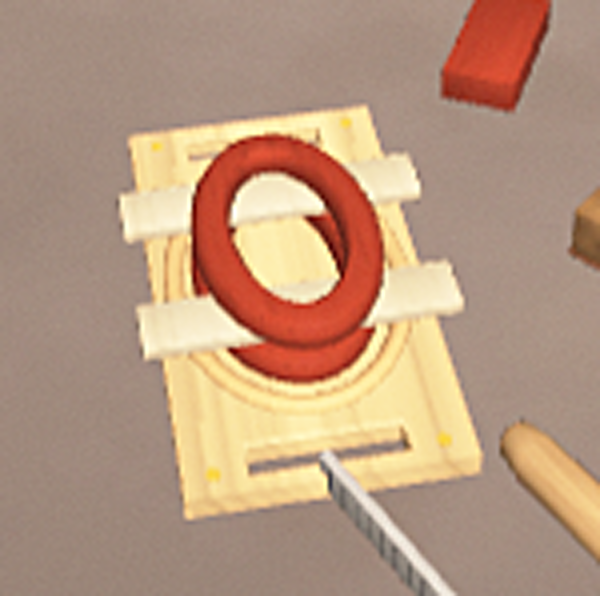

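The frame kit picture shows the upper oval on both laths, top crop extents x 238–592 and y 150–388, side crop extents x 193–383 and y 135–347. The lower frame showing below it biases the ellipse fit. I'll check the centre by triangulating those hand-read extents.

```bash
python3 - <<'E'
from meas import *;import pickle
d=pickle.load(open("d5.pkl","rb"));t,s=d["top"],d["side"]
f=lambda k,o,p:np.array([(p[0]+.5)/k-.5+o[0],(p[1]+.5)/k-.5+o[1]])
a=f(8,(318,195),(415.5,269));b=f(4,(180,235),(288,241));print(tri(t,a,s,b),onplane(t,a,.046),onplane(s,b,.046))
ends=onplane(t,[f(8,(318,195),p) for p in((238,255),(592,285))],.044);v=ends[0]-ends[1];print("yaw",np.arctan2(v[1],v[0]))
for n,p in(("lath+",((322,72),(292,452))),("lath-",((520,98),(494,480)))):
    e=onplane(t,[f(8,(318,195),x) for x in p],.036)[:,:2];q=e.mean(0)-[.4443,-.3425];Y=np.array([np.cos(1.43),np.sin(1.43)]);v=e[0]-e[1];print(n,"local x,y",q@[Y[1],-Y[0]],q@Y,"yaw",np.arctan2(v[1],v[0]),"want",1.43-np.pi/2)
E
```

```text
(array([ 0.44530842, -0.3441687 ,  0.03933144]), np.float64(0.0018968039179124768)) [[ 0.44362096 -0.34206067  0.046     ]] [[ 0.44400238 -0.35095184  0.046     ]]
yaw 1.4788430697225536
lath+ local x,y -0.0012755626722074202 0.04279560007048716 yaw -0.14088075158433613 want -0.14079632679489662
lath- local x,y -0.0013868064465066977 -0.04073341676175614 yaw -0.14414663727106325 want -0.14079632679489662
```

```bash
python3 -c "
from workcell import hand_in
print(hand_in())"
```

```text
the job is handed in; nothing more can be done
None
```

Both kits are made up and handed in at about 45 s on the robot's clock: my camera checks put every measured position within tolerance and the red block about where it started, but hand-in returned no verdict.

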